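# Load two rails in an assembly jig and press the long one on its sprung stop

## Task

Set the two slotted aluminium rails up in the blue assembly jig. First move the short rail, which was left in the long row, over into its short pocket and let go of it; then fetch the long rail and lay it flat in the long row. Press it endwise, square against the sprung steel stop, until the red pointer stands in the green band (about 8 N) without ever running the stop to the end of its travel, and finish still pressing it there with the fingers, steadily, so that a colleague can bolt it down; leave the beaker, tape roll and marker alone.

Things in the scene. Friction and masses are not known exactly. Their poses are not given: they have to be found in the camera images.
- jig: blue assembly jig, fixed to the worktop, 160 x 150 x 25 mm (its x, y, z) with aluminium ribs on top. Origin: centre of its underside, on the worktop; z up. Its x axis points along both rows towards the stop, roughly away from the robot. Its flat top (the bed) is 25 mm above the worktop. The ribs stand 6 mm above the bed and are 5 mm thick.
- long_row (a point): point on the bed on the centre line of the long row (jig x 0, y +45 mm, z 25 mm), axes as the jig's. The row runs along x between two ribs 38 mm apart (inside) from x = -78 to +18 mm; its near end is open. The stop's face crosses the row at x = +35 mm when not pressed. The white scale block (26 mm high above the bed) stands right of the stop at x +27 to +67, y -25 to -43 mm of this point.
- short_pocket (a point): centre of the short pocket, on the bed (jig x -10, y -45 mm, z 25 mm), axes as the jig's. The pocket is closed all round by ribs and measures 63 x 38 mm inside (x, y), so that only the short rail fits.
- stop_face (a point): centre of the face of the sprung stop that the rail presses on: a steel plate 36 mm wide that reaches from 1.5 to 28.5 mm above the bed; the point lies 15 mm above the bed, its axes are the jig's, and it moves with the plate. The face looks along the jig's -x. A red pointer on the plate stands over the scale block, on which a green band is drawn.
- stop (a joint): travel of the sprung stop in m: 0 at rest, grows as it is pushed in along the jig's +x, end of travel 0.018. Push force is 2 N at the start of the travel plus 0.8 N per mm. The pointer stands in the green band from 0.004 to 0.012 (5.2 to 11.6 N); mid band is 0.008 (8.4 N).
- rail_long: the longer of two look-alike loose rails of slotted aluminium profile, 85 x 30 x 30 mm, about 0.1 kg, long axis x. Origin: centre of its underside; z up. It lies on the worktop, behind the bottle baskets, at one of two places; the tape roll lies at the other. Pots 50 mm high stand in front of it, bottles to the right, a desk lamp beyond: lift it straight up.
- rail_short: the shorter rail, 55 x 30 x 30 mm, about 0.065 kg, otherwise like the long one. It starts on the bed of the jig, in the long row. Origin: centre of its underside; x along its length, z up.
- tape_roll: bystander: roll of yellow tape lying flat, 60 mm across, 19 mm high, origin at the centre of its underside. Not to be disturbed.
- marker_0: bystander: thick black marker lying on the worktop, 135 mm long (its y), 17 mm thick, origin at the centre of its underside. Not to be disturbed.
- beaker_50: bystander: small glass beaker standing right of the jig, 54 x 63 mm, 69 mm high, origin at the centre of its underside. Not to be disturbed.
Things that resemble listed ones, but are neither listed nor needed, are in the scene too. Leave any purple look-alike of the rail_short alone.

How it is judged:
On the way, in this order (a step that is already met when the one before it is completed fails the run):
1. the short rail lies flat in the short pocket and has been let go (horizontal distance between rail_short and short_pocket below 0.008 m and z of rail_short in the frame of short_pocket below 0.003 m and angle between rail_short's own z axis and vertical below 0.1 rad and contact force between the fingers and rail_short below 0.1 N), for 0.2 s.
2. the long rail lies flat in the long row (y of rail_long in the frame of long_row between -0.008 and 0.008 m and x of rail_long in the frame of long_row between -0.06 and 0.016 m and z of rail_long in the frame of long_row below 0.003 m), for 0.1 s.
At the end, for the whole second after the job is handed in: Fingers on the long rail (over 1 N); it is at rest, flat (3 mm) in the long row, within 8 mm of its centre line and 0.08 rad, pressing the stop with 4.5-12.5 N, stop 3.7-12.3 mm in (green band). Short rail flat in its pocket (3 mm; centre within 8 mm), not touched by the fingers (value of joint stop between 0.0037 and 0.0123 m and contact force between rail_long and stop between 4.5 and 12.5 N and contact force between the fingers and rail_long above 1 N and linear speed of rail_long below 0.01 m/s and z of rail_long in the frame of long_row below 0.003 m and y of rail_long in the frame of long_row between -0.008 and 0.008 m and angle between the x axis of rail_long and the x axis of long_row, either way round below 0.08 rad and horizontal distance between rail_short and short_pocket below 0.008 m and z of rail_short in the frame of short_pocket below 0.003 m and contact force between the fingers and rail_short below 0.1 N); the arm keeps its last pose, push and grip.
It fails at once if the stop is run to the end of its travel (beyond 16.5 mm) (value of joint stop above 0.0165 m).
It fails at once if a bystander (beaker, tape roll or marker) is moved by more than 20 mm (distance of any of beaker_50, tape_roll, marker_0 from where it was at the start of the episode above 0.02 m).
It also fails if it takes over 64 s, if anything falls off the work surface, if the arm or the gripper's body presses on something with over 40 N, if the wrist force passes 120 N, or if a joint passes its speed limit or range.

## Robot

A 6-joint arm with a two-finger parallel gripper is mounted at the origin on a cart in front of the work surface, level with it; the furniture and walls round the work are solid. World frame = base frame: x ahead of the robot, y to its left, z up, the work surface at z = 0. Lengths are in m, angles in rad, forces in N, time in s.
With the tool pointing down it reaches from about 0.25 to 0.85 m from the base axis. Payload 12.5 kg.
Tool frame: the origin (TCP) lies on the centre line of the jaws, within the pads' length; the fingertips stand 17 mm ahead of it and the grasp point (between the pads) lies 2 mm behind it; z points along the fingers, y is the line along which they close (so a half turn about z gives the same grasp; the last joint's range is limited). The gripper opens to 93 mm and grips with 3 to 60 N. Pads are 15 mm wide; open, the fingers measure 128 mm over their backs; the gripper's body (75 mm by 188 mm) begins 65 mm behind the grasp point.
Start: joints at [-1.215, 0.351, 1.652, -0, 1.139, -0.085], TCP at [0.235, -0.497, 0.236] pointing down, gripper open.
Joint ranges: [-2.75, 2.75], [-0.79, 2.1], [0.01, 2.65], [-1.57, 4.71], [0.07, 3.14], [-2.87, 2.87]. Speed limits (rad/s): [2.22, 2.22, 2.79, 3.14, 3.14, 3.14].

## Interface

Orientations are given as a rotation vector (axis times angle).
In Python, from workcell import bot, imaging gives the robot as it stands.
- The arm moves only by the tool send_rows, never from a script. Its argument "deltas" is a list of rows, each a list of 7 numbers: the opening in per cent of the stroke, from 0 (shut) to 100 (fully open), then the shift along the tool's x, y, z in cm, then the turn, a rotation vector about the tool's x, y, z in degrees. In form: [[hand, x, y, z, rx, ry, rz], ...]. A call has exactly 10 rows; each row shifts and turns the commanded pose from where the row before left it, along the tool's axes as they then stand; what a row does not reach is not made up. A row lasts 1/8 s, in which the tool goes at most 62.5 mm and 10.7 degrees, less where a joint would pass 70% of its speed; a pose out of reach is approached as far as the arm can. A call is refused whole if a number of a shift passes 6.25 or a number of a turn 10.7, either way. A call with a gripper value outside its range is refused whole. The fingers move at their own pace and stop on an object; "newtons" is the grip in N (left out, the last holds). Time passes only in rows, so rows that do not move let the fingers close, or fill a call up. It gives the time, the measured TCP pose, the force, the opening and the grip force at its end, in the units of the state.
- bot.state(): the state, without advancing time (a new reading comes with each control period).
- imaging.get_image(name): name is "scene" or "top"; returns a dict with "color" (480x640x3 uint8, red, green, blue), "mtx" (3x3 intrinsics, pixels), "world_to_cam" (4x4, takes a point from world to camera coordinates). Camera axes: x right, y up, looking along -z (the intrinsics and any distortion apply to the point x, -y, -z); pixel columns grow to the right and rows downward; lengths in m; the calibration is good to about 2 mm. A picture is of the moment at which its call begins. There is no depth.
- bot.hand_in(): hands the job in; it is judged then, once.
The state is a dict: "time_s": time; "joint_positions": joint angles; "joint_vel": joint speeds; "tau": joint torques, N m; "eef_pos": TCP position; "ee_rot": TCP orientation; "ft_force": force on the tool from outside, world axes, zero at the start; "ft_torque": the same for the moment, N m; "opening": finger opening in m; "finger_force": force on a finger pad.
Only numpy, scipy, OpenCV 4.12 (cv2) and the standard library are available. Lean on these libraries where they do the work, as an engineer would, in place of code of your own. Each camera call takes 0.05 s, during which the arm holds its last target. There are 200 camera calls.

## Working session

There is one attempt and no reset: what is moved stays moved. The work goes in short steps, Python scripts to look and compute and a tool call to move; the robot and the scene stay as the last step left them, time stands still between calls to the robot, and variables do not carry over. Pictures are saved under pics/ and viewed, at most 10 in all, crops included, and the job is handed in when it is done.

Besides the shell and the picture viewer there is one more tool, called after "Emit:" in YAML: its name, and indented under it one key for each argument. send_rows: Moves the arm, as the interface text tells. Its arguments: {"type":"object","properties":{"deltas":{"type":"array","items":{"type":"array","items":{"type":"number"}}},"newtons":{"type":"number"}},"required":["deltas"]}

```bash
mkdir -p pics
cat > h.py <<'E'
import numpy as np, cv2
from workcell import bot, imaging
def shot(n,f):
    im=imaging.get_image(n); cv2.imwrite('pics/'+f,im['color'][:,:,::-1]); np.savez('pics/'+f[:-4]+'.npz',**{k:im[k] for k in('color','mtx','world_to_cam')}); return im
def ray(im,u,v,z):
    K=np.array(im['mtx']);T=np.array(im['world_to_cam'])
    d=np.linalg.inv(K)@[u,v,1]; d=np.array([d[0],-d[1],-d[2]])
    R=T[:3,:3];c=-R.T@T[:3,3];w=R.T@d
    return c+w*(z-c[2])/w[2]
def proj(im,p):
    K=np.array(im['mtx']);T=np.array(im['world_to_cam'])
    q=T[:3,:3]@np.array(p)+T[:3,3]; q=K@[q[0],-q[1],-q[2]]; return q[:2]/q[2]
E
python3 - <<'E'
from h import *
for n in('scene','top'):
    im=shot(n,n+'0.png'); print(list(im.keys()),im['mtx'],im['world_to_cam'])
print(bot.state())
E
```

```text
['color', 'mtx', 'world_to_cam'] [[500.53497987   0.         314.15602058]
 [  0.         500.53497987 243.76687927]
 [  0.           0.           1.        ]] [[ 0.75963178 -0.6503194   0.006652   -0.44885792]
 [ 0.31429014  0.37603548  0.87167599 -0.15128244]
 [-0.56936919 -0.66006212  0.49003747 -1.02450323]
 [ 0.          0.          0.          1.        ]]
['color', 'mtx', 'world_to_cam'] [[517.93606467   0.         315.58163165]
 [  0.         517.93606467 241.92608743]
 [  0.           0.           1.        ]] [[-0.00838788 -0.9999366  -0.00751307 -0.13107495]
 [ 0.98410094 -0.00958758  0.17735113 -0.47780427]
 [-0.17741191 -0.00590602  0.98411896 -1.31560478]
 [ 0.          0.          0.          1.        ]]
{'time_s': 0.1, 'joint_positions': array([-1.21459369e+00,  3.51184047e-01,  1.65235223e+00, -1.02507094e-05,
        1.13908722e+00, -8.46118449e-02]), 'joint_vel': array([ 0.00133897, -0.00206789, -0.00296295, -0.00037477,  0.00149558,
       -0.00257469]), 'tau': array([ 5.84335758e-04, -4.98030639e+01, -2.85701948e+01,  7.00572180e-02,
        2.39018770e-02, -4.70176678e-05]), 'eef_pos': array([ 0.23458657, -0.49714553,  0.23515731]), 'ee_rot': array([-3.06459591e+00, -6.86620625e-01,  2.33620759e-04]), 'ft_force': array([-1.23696269,  0.45883929,  0.69227324]), 'ft_torque': array([-0.0185872 , -0.01177123,  0.01088886]), 'finger_force': 0.0, 'opening': 0.09302185288733}
```

View pics/scene0.png

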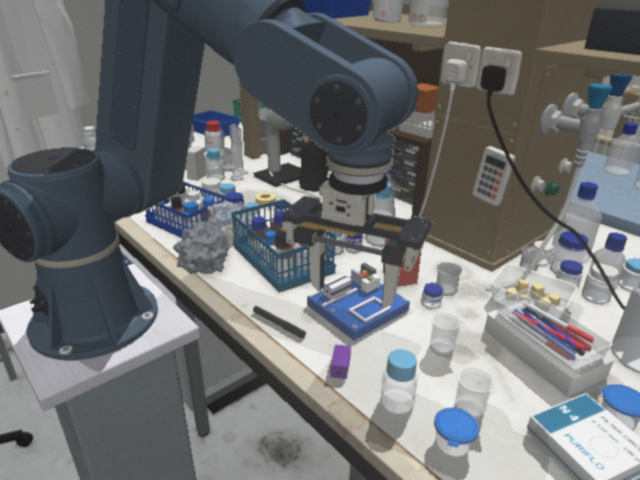

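View pics/top0.png

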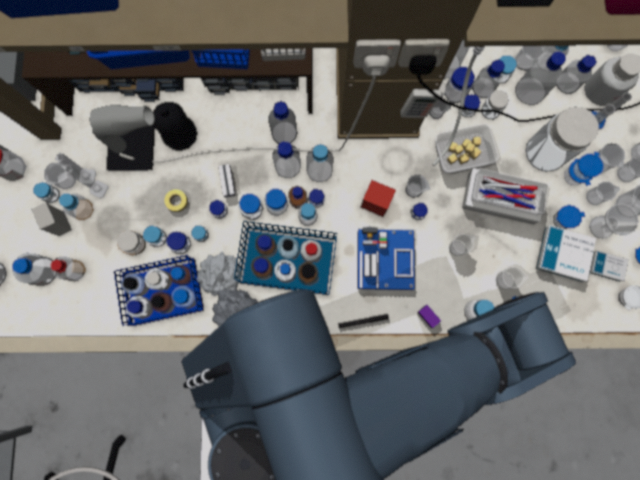

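The top view shows the jig at about (387,262) with the short rail in its left row near (370,265). A slotted rail lies at (228,180) and the yellow tape roll at (176,200). The purple look-alike is at (429,317), the marker at (363,322) and the beaker near (460,247). The rail at (228,180) is the long-rail candidate, since the tape roll takes the other place. I'll confirm both in an enlarged crop.

Run:
```python
from h import *
c=cv2.imread('pics/top0.png')
a=cv2.resize(c[215:305,345:425],None,fx=5,fy=5,interpolation=cv2.INTER_CUBIC)
b=cv2.resize(c[150:240,195:265],None,fx=5,fy=5,interpolation=cv2.INTER_CUBIC)
cv2.imwrite('pics/c1.png',np.hstack([a,b]))
```

```text
(no output)
```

View pics/c1.png

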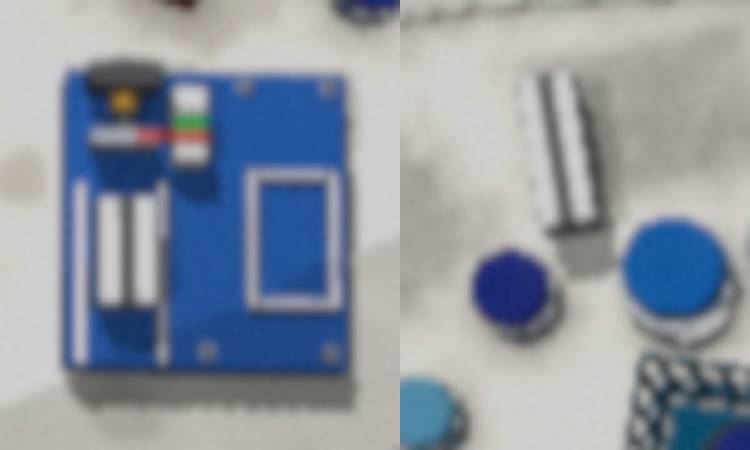

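The crop shows the jig with its grey stop, pointer and scale at the top, the short rail between the long-row ribs, and the framed pocket on the right. The thing at (228,180) is a slotted aluminium rail of about 2.9:1, so it is the long rail. Now I'll measure them.

```bash
cat > m.py <<'E'
from h import *
d=np.load('pics/top0.npz')
def g(name,pts,z,off):
    P=np.array([ray(d,u/5+off[0],v/5+off[1],z)[:2] for u,v in pts]); c=P.mean(0)
    f=(P[0]+P[1]-P[2]-P[3])/2; s=(P[0]+P[3]-P[1]-P[2])/2
    print(name,'c',c.round(4),'len',np.linalg.norm(f).round(4),'wid',np.linalg.norm(s).round(4),'yaw',np.degrees(np.arctan2(f[1],f[0])).round(1), np.degrees(np.arctan2(-s[0],s[1])).round(1))
    return c
J=(345,215)
g('jig',[(65,72),(348,73),(350,372),(65,372)],.025,J)
g('pocket',[(245,169),(343,169),(343,309),(246,309)],.031,J)
g('short',[(97,193),(158,193),(158,306),(97,306)],.055,J)
g('ribL',[(74,180),(89,180),(89,365),(74,365)],.031,J)
g('ribR',[(158,180),(168,180),(168,365),(156,365)],.031,J)
g('long',[(120,72),(175,70),(208,221),(151,233)],.030,(195,150))
print('beaker top approx',ray(d,460,240,.069),'marker',ray(d,363,322,.017),ray(d,340,325,.017),ray(d,388,319,.017))
print('cap near long',[ray(d,195+x/5,150+y/5,.05)[:2].round(3) for x,y in((110,290),(275,270))])
E
python3 m.py
```

```text
jig c [ 0.4318 -0.3216] len 0.1595 wid 0.1496 yaw -1.7 -0.6
pocket c [ 0.421  -0.3662] len 0.0741 wid 0.0511 yaw -2.0 -0.5
short c [ 0.4129 -0.2763] len 0.0586 wid 0.0314 yaw -1.6 -0.5
ribL c [ 0.4045 -0.2544] len 0.0975 wid 0.0078 yaw -1.4 -0.5
ribR c [ 0.4041 -0.2967] len 0.0975 wid 0.0057 yaw -2.0 -0.5
long c [0.6523 0.1012] len 0.09 wid 0.0305 yaw 12.4 6.7
beaker top approx [ 0.47317914 -0.50607027  0.069     ] marker [ 0.26865738 -0.25661262  0.017     ] [ 0.26147391 -0.19677672  0.017     ] [ 0.27580595 -0.32172249  0.017     ]
cap near long [array([0.569, 0.124]), array([0.579, 0.037])]
```

Jig centre is about (0.432, -0.322) at yaw -1.2°, and the sizes match the ones given. Going above the short rail.

Emit:
send_rows:
  deltas:
    - [60,0,0,0,0,0,8.8]
    - [60,0,0,0,0,0,8.8]
    - [60,0,0,0,0,0,8.8]
    - [60,3.4,-4.5,0,0,0,0]
    - [60,3.4,-4.5,0,0,0,0]
    - [60,3.4,-4.5,0,0,0,0]
    - [60,3.4,-4.5,0,0,0,0]
    - [60,3.7,-4.5,0,0,0,0]
    - [60,0,0,3,0,0,0]
    - [60,0,0,3,0,0,0]
  newtons: 25

```text
time_s: 1.35
eef_pos: [0.4126, -0.2752, 0.1749]
ee_rot: [3.141, -0.029, 0.0]
ft_force: [-0.8, -0.0, -0.6]
opening: 0.056
finger_force: 0.0
```

```bash
cat > w.py <<'E'
# usage: w.py x y z yawdeg -> shift needed in tool axes (cm) after turn rz (deg) done first
import sys; from h import *
from scipy.spatial.transform import Rotation as R
s=bot.state(); Q=R.from_rotvec(s['ee_rot']).as_matrix()
yaw=np.degrees(np.arctan2(Q[1,0],Q[0,0]))
print('t',round(s['time_s'],2),'pos',s['eef_pos'].round(4),'yaw',yaw.round(2),'tilt',Q[:,2].round(4),'F',s['ft_force'].round(1),'open',round(s['opening'],4),'ff',round(s['finger_force'],1))
if len(sys.argv)>4:
    x,y,z,t=map(float,sys.argv[1:5]); dz=-(t-yaw); Q2=Q@R.from_euler('z',dz,degrees=True).as_matrix()
    D=np.array([x,y,z])-s['eef_pos']
    print('rz first',dz.round(2),'shift after',(Q2.T@D*100).round(2),'shift if no turn',(Q.T@D*100).round(2))
E
python3 w.py 0.413 -0.276 0.053 -1.2
```

```text
t 1.35 pos [ 0.4126 -0.2752  0.1749] yaw -1.04 tilt [ 3.e-04 -3.e-04 -1.e+00] F [-0.8 -0.  -0.6] open 0.056 ff 0.0
rz first 0.16 shift after [ 0.04  0.08 12.19] shift if no turn [ 0.04  0.08 12.19]
```

Emit:
send_rows:
  deltas:
    - [60,0,0.1,4,0,0,0]
    - [60,0,0,4,0,0,0]
    - [60,0,0,3,0,0,0]
    - [60,0,0,1.2,0,0,0]
    - [60,0,0,0,0,0,0]
    - [20,0,0,0,0,0,0]
    - [20,0,0,0,0,0,0]
    - [20,0,0,0,0,0,0]
    - [20,0,0,0,0,0,0]
    - [20,0,0,0,0,0,0]
  newtons: 25

```text
time_s: 2.6
eef_pos: [0.4123, -0.277, 0.0542]
ee_rot: [3.141, -0.031, 0.001]
ft_force: [-0.7, 1.5, 6.7]
opening: 0.0301
finger_force: 25.0
```

```bash
python3 w.py 0.421 -0.366 0.09 -1.2
```

```text
t 2.6 pos [ 0.4123 -0.277   0.0542] yaw -1.14 tilt [ 5.e-04 -4.e-04 -1.e+00] F [-0.7  1.5  6.7] open 0.0301 ff 25.0
rz first 0.06 shift after [ 1.05  8.88 -3.58] shift if no turn [ 1.04  8.88 -3.58]
```

Emit:
send_rows:
  deltas:
    - [20,0,0,-3,0,0,0]
    - [20,0,0,-1,0,0,0]
    - [20,0.4,3.0,0,0,0,0]
    - [20,0.4,3.9,0,0,0,0]
    - [20,0.2,2.0,0,0,0,0]
    - [20,0,0,0,0,0,0]
    - [20,0,0,1,0,0,0]
    - [20,0,0,1,0,0,0]
    - [20,0,0,0.9,0,0,0]
    - [20,0,0,0,0,0,0]

```text
time_s: 3.85
eef_pos: [0.42, -0.3655, 0.0637]
ee_rot: [-3.14, 0.031, 0.002]
ft_force: [-0.1, 0.1, -0.7]
opening: 0.0301
finger_force: 25.0
```

```bash
python3 w.py 0.421 -0.366 0.053 -1.2
python3 - <<'E'
from h import *
im=shot('scene','s1.png');c=im['color'][:,:,::-1]
u,v=proj(im,[.42,-.34,.03]);u,v=int(u),int(v);print(u,v)
cv2.imwrite('pics/s1c.png',cv2.resize(c[v-55:v+45,u-65:u+65],None,fx=6,fy=6,interpolation=cv2.INTER_CUBIC))
E
```

```text
t 3.85 pos [ 0.42   -0.3655  0.0637] yaw -1.13 tilt [-0.0011  0.0012 -1.    ] F [-0.1  0.1 -0.7] open 0.0301 ff 25.0
rz first 0.07 shift after [0.1  0.05 1.07] shift if no turn [0.1  0.05 1.07]
358 302
```

View pics/s1c.png

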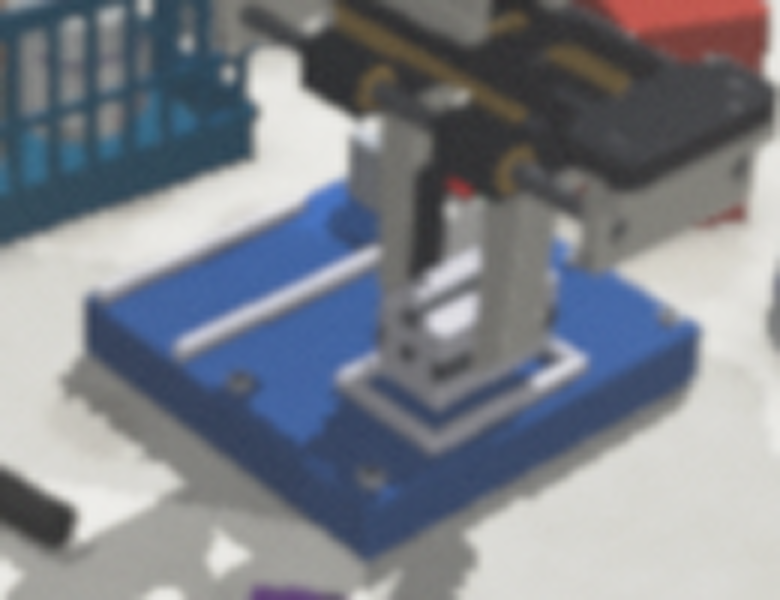

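The short rail hangs about 10 mm above the bed, centred over the pocket (near corner about (435,408) in the crop, inside the rib frame). I'll lower it and let go.

Emit:
send_rows:
  deltas:
    - [20,0.1,0,0.4,0,0,0]
    - [20,0,0,0.3,0,0,0]
    - [20,0,0,0.3,0,0,0]
    - [20,0,0,0,0,0,0]
    - [55,0,0,0,0,0,0]
    - [55,0,0,0,0,0,0]
    - [55,0,0,0,0,0,0]
    - [55,0,0,0,0,0,0]
    - [55,0,0,-3,0,0,0]
    - [55,0,0,-4,0,0,0]

```text
time_s: 5.15
eef_pos: [0.4209, -0.3657, 0.1248]
ee_rot: [-3.14, 0.031, 0.002]
ft_force: [0.3, -1.2, 0.8]
opening: 0.0509
finger_force: 0.0
```

```bash
python3 w.py 0.652 0.101 0.25 11.5
python3 - <<'E'
from h import *
im=shot('scene','s2.png');c=im['color'][:,:,::-1]
u,v=proj(im,[.42,-.34,.03]);u,v=int(u),int(v)
a=cv2.resize(c[v-45:v+35,u-50:u+50],None,fx=4,fy=4,interpolation=cv2.INTER_CUBIC)
u,v=map(int,proj(im,[.65,.08,.03]));print(u,v)
b=cv2.resize(c[v-50:v+30,u-50:u+50],None,fx=4,fy=4,interpolation=cv2.INTER_CUBIC)
cv2.imwrite('pics/s2c.png',np.hstack([a,b]))
E
```

```text
t 5.15 pos [ 0.4209 -0.3657  0.1248] yaw -1.14 tilt [-0.0014  0.0014 -1.    ] F [ 0.3 -1.2  0.8] open 0.0509 ff 0.0
rz first -12.64 shift after [ 31.93 -41.15 -12.49] shift if no turn [ 22.15 -47.14 -12.49]
311 205
```

View pics/s2c.png

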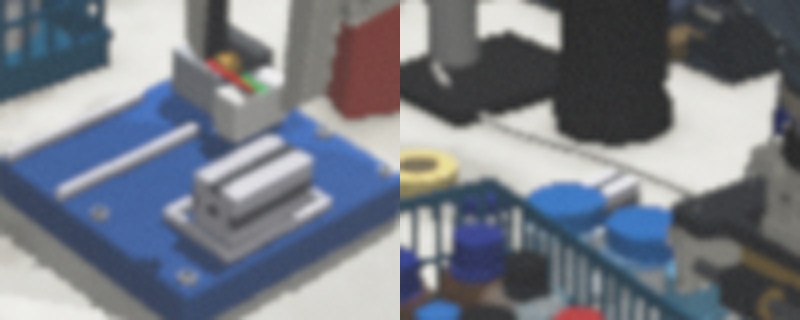

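The short rail sits flat in its pocket. In the right part of the crop, the long rail is partly hidden behind the blue pots, with a black lamp head behind it. I'll check the clearances round it.

Run:
```python
from h import *
d=np.load('pics/top0.npz');s=np.load('pics/s2.npz')
print('lamp head top view',{z:[ray(d,u,v,z)[:2].round(3) for u,v in((154,115),(198,125),(180,150))] for z in(0,.1,.2)})
print('lamp foot from scene',[ray(s,u,v,0)[:2].round(3) for u,v in((301,184),(313,189),(327,186))])
for n,u,v in(('bA',287,150),('bB',320,153),('bC',298,192),('bD',317,197),('pot1',218,208),('pot2',250,205)): print(n,{z:ray(d,u,v,z)[:2].round(3) for z in(.05,.1,.15)})
c=s['color'][:,:,::-1]; t=imaging.get_image('top')['color'][:,:,::-1]
a=cv2.resize(d['color'][90:220,150:340,::-1],(760,520),interpolation=cv2.INTER_CUBIC)
cv2.imwrite('pics/t2.png',np.hstack([cv2.resize(c[120:260,200:420],(440,280)),a[:280,:360]])[:600,:800])
cv2.imwrite('pics/t3.png',a)
```

```text
lamp head top view {0: [array([0.854, 0.32 ]), array([0.823, 0.194]), array([0.749, 0.242])], 0.1: [array([0.81 , 0.286]), array([0.78, 0.17]), array([0.712, 0.214])], 0.2: [array([0.765, 0.253]), array([0.738, 0.145]), array([0.675, 0.186])]}
lamp foot from scene [array([0.773, 0.28 ]), array([0.777, 0.223]), array([0.828, 0.212])]
bA {0.05: array([ 0.728, -0.061]), 0.1: array([ 0.709, -0.064]), 0.15: array([ 0.691, -0.067])}
bB {0.05: array([ 0.718, -0.149]), 0.1: array([ 0.7  , -0.149]), 0.15: array([ 0.682, -0.149])}
bC {0.05: array([ 0.61, -0.09]), 0.1: array([ 0.596, -0.092]), 0.15: array([ 0.582, -0.094])}
bD {0.05: array([ 0.596, -0.14 ]), 0.1: array([ 0.582, -0.14 ]), 0.15: array([ 0.569, -0.14 ])}
pot1 {0.05: array([0.569, 0.122]), 0.1: array([0.556, 0.112]), 0.15: array([0.544, 0.102])}
pot2 {0.05: array([0.576, 0.037]), 0.1: array([0.563, 0.03 ]), 0.15: array([0.55 , 0.023])}
```

View pics/t3.png

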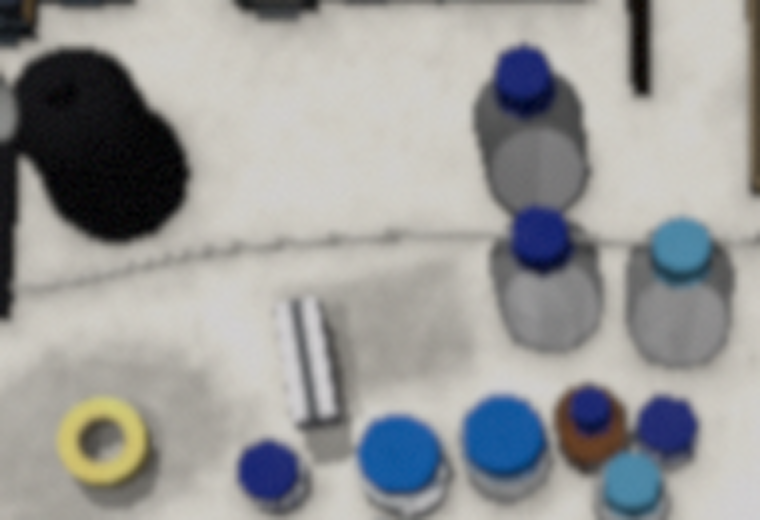

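The lamp foot is at about (0.80, 0.24) and the bottles are at y below -0.03, so the grasp at (0.652, 0.101) is clear. I'll go there, high.

Emit:
send_rows:
  deltas:
    - [60,0,0,-4.2,0,0,-5.8]
    - [60,0,0,-4.2,0,0,-5.8]
    - [60,0,0,-4.2,0,0,0]
    - [60,3.4,-4.6,0,0,0,0]
    - [60,3.4,-4.6,0,0,0,0]
    - [60,3.4,-4.6,0,0,0,0]
    - [60,3.4,-4.6,0,0,0,0]
    - [60,3.4,-4.6,0,0,0,0]
    - [60,3.4,-4.6,0,0,0,0]
    - [60,3.4,-4.6,0,0,0,0]

```text
time_s: 6.5
eef_pos: [0.5974, -0.0044, 0.25]
ee_rot: [-3.128, -0.286, 0.001]
ft_force: [0.0, -0.0, 0.5]
opening: 0.0558
finger_force: 0.0
```

```bash
python3 w.py 0.652 0.101 0.029 10.5
```

```text
t 6.5 pos [ 0.5974 -0.0044  0.25  ] yaw 10.46 tilt [-5.e-04  0.e+00 -1.e+00] F [ 0.  -0.   0.5] open 0.0558 ff 0.0
rz first -0.04 shift after [ 7.3  -9.37 22.09] shift if no turn [ 7.29 -9.38 22.09]
```

Emit:
send_rows:
  deltas:
    - [60,3.6,-4.7,0,0,0,0]
    - [60,3.7,-4.7,0,0,0,0]
    - [60,0,0,0,0,0,0]
    - [60,0,0,5,0,0,0]
    - [60,0,0,5,0,0,0]
    - [60,0,0,4,0,0,0]
    - [60,0,0,3,0,0,0]
    - [60,0,0,1.5,0,0,0]
    - [60,0,0,0,0,0,0]
    - [60,0,0,0,0,0,0]
  newtons: 35

```text
time_s: 7.75
eef_pos: [0.6523, 0.0993, 0.067]
ee_rot: [3.129, 0.286, 0.003]
ft_force: [-0.5, 0.2, 0.6]
opening: 0.056
finger_force: 0.0
```

```bash
python3 w.py 0.652 0.101 0.029 10.5;python3 - <<'E'
from h import *
im=shot('scene','s3.png');t=shot('top','t4.png')
u,v=map(int,proj(im,[.65,.1,.05]));c=im['color'][:,:,::-1];e=t['color'][:,:,::-1];p,q=map(int,proj(t,[.65,.1,.05]))
cv2.imwrite('pics/s3c.png',np.hstack([cv2.resize(c[v-50:v+50,u-50:u+50],(400,400)),cv2.resize(e[q-50:q+50,p-50:p+50],(400,400))]))
E
```

```text
t 7.75 pos [0.6523 0.0993 0.067 ] yaw 10.45 tilt [ 1.8e-03  1.0e-04 -1.0e+00] F [-0.5  0.2  0.6] open 0.056 ff 0.0
rz first -0.05 shift after [-0.01 -0.17  3.8 ] shift if no turn [-0.01 -0.17  3.8 ]
```

View pics/s3c.png

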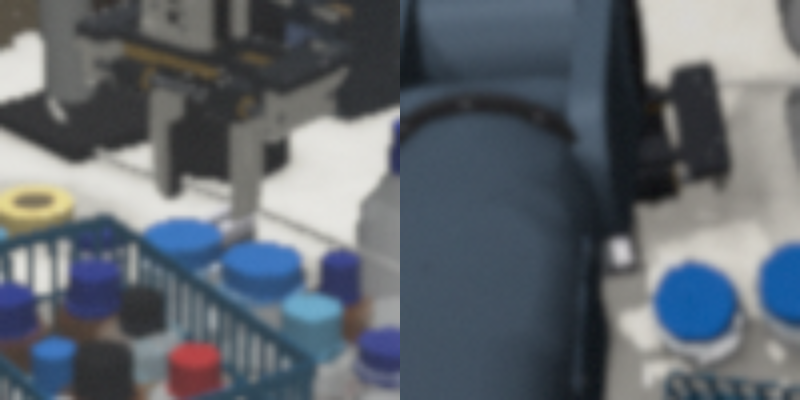

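The fingers stand open over the rail, clear of pots and lamp. I'll go down and grip.

Emit:
send_rows:
  deltas:
    - [60,0,-0.1,2,0,0,0]
    - [60,0,0,1,0,0,0]
    - [60,0,0,0.8,0,0,0]
    - [60,0,0,0,0,0,0]
    - [20,0,0,0,0,0,0]
    - [20,0,0,0,0,0,0]
    - [20,0,0,0,0,0,0]
    - [20,0,0,0,0,0,0]
    - [20,0,0,0,0,0,0]
    - [20,0,0,0,0,0,0]
  newtons: 35

```text
time_s: 9.1
eef_pos: [0.6517, 0.1005, 0.028]
ee_rot: [-3.128, -0.286, -0.001]
ft_force: [-1.8, 1.4, 4.9]
opening: 0.0298
finger_force: 35.0
```

```bash
python3 w.py 0.41 -0.276 0.25 -1.2
```

```text
t 9.1 pos [0.6517 0.1005 0.028 ] yaw 10.46 tilt [ 5.e-04  1.e-04 -1.e+00] F [-1.8  1.4  4.9] open 0.0298 ff 35.0
rz first 11.66 shift after [-23.36  38.15 -22.22] shift if no turn [-30.59  32.64 -22.22]
```

Emit:
send_rows:
  deltas:
    - [20,0,0,-4,0,0,0]
    - [20,0,0,-6,0,0,0]
    - [20,0,0,-6,0,0,0]
    - [20,0,0,-6,0,0,0]
    - [20,-3.8,4.1,0,0,0,0]
    - [20,-3.8,4.1,0,0,0,0]
    - [20,-3.8,4.1,0,0,0,0]
    - [20,-3.8,4.1,0,0,0,0]
    - [20,-3.8,4.1,0,0,0,0]
    - [20,-3.8,4.1,0,0,0,0]

```text
time_s: 10.35
eef_pos: [0.4706, -0.1843, 0.2474]
ee_rot: [3.128, 0.286, -0.001]
ft_force: [0.7, -0.1, -0.4]
opening: 0.03
finger_force: 35.0
```

```bash
python3 w.py 0.411 -0.276 0.085 -1.2
```

```text
t 10.35 pos [ 0.4706 -0.1843  0.2474] yaw 10.46 tilt [-4.e-04 -1.e-04 -1.e+00] F [ 0.7 -0.1 -0.4] open 0.03 ff 35.0
rz first 11.66 shift after [-5.76  9.29 16.24] shift if no turn [-7.52  7.94 16.24]
```

Emit:
send_rows:
  deltas:
    - [20,0,0,0,0,0,5.8]
    - [20,0,0,0,0,0,5.8]
    - [20,-2.9,4.6,0,0,0,0]
    - [20,-2.9,4.7,0,0,0,0]
    - [20,0,0,4,0,0,0]
    - [20,0,0,4,0,0,0]
    - [20,0,0,4,0,0,0]
    - [20,0,0,3,0,0,0]
    - [20,0,0,1.2,0,0,0]
    - [20,0,0,0,0,0,0]

```text
time_s: 11.6
eef_pos: [0.412, -0.2747, 0.0855]
ee_rot: [-3.141, 0.031, 0.001]
ft_force: [-0.3, 0.3, -0.8]
opening: 0.0297
finger_force: 35.0
```

```bash
python3 w.py 0.411 -0.2763 0.053 -1.2;python3 - <<'E'
from h import *
im=shot('scene','s5.png')
u,v=map(int,proj(im,[.42,-.29,.05]));c=im['color'][:,:,::-1]
cv2.imwrite('pics/s5c.png',cv2.resize(c[v-50:v+50,u-65:u+65],None,fx=6,fy=6,interpolation=cv2.INTER_CUBIC))
E
```

```text
t 11.6 pos [ 0.412  -0.2747  0.0855] yaw -1.14 tilt [-7.e-04  5.e-04 -1.e+00] F [-0.3  0.3 -0.8] open 0.0297 ff 35.0
rz first 0.06 shift after [-0.09  0.17  3.25] shift if no turn [-0.09  0.17  3.25]
```

View pics/s5c.png

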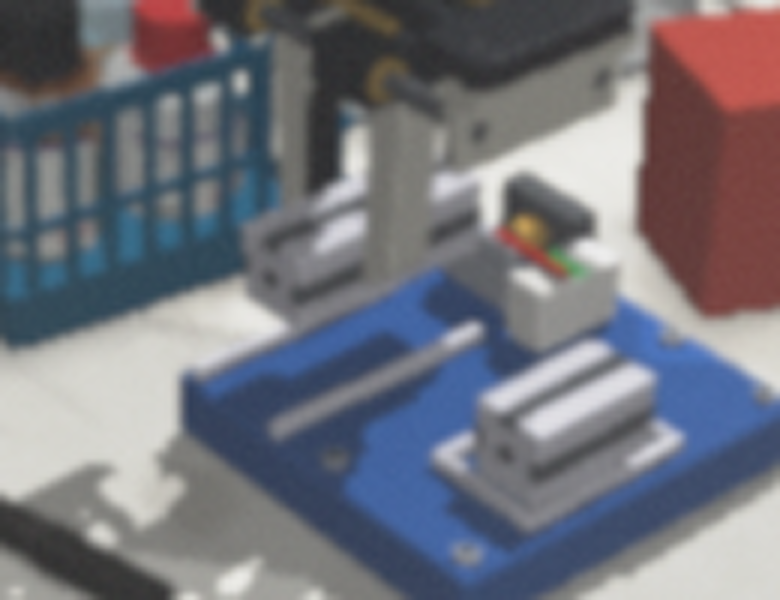

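The rail hangs flat above the long row, with its near bottom corner at about (297,325) and far top corner at about (483,195) in the crop. I'll check its offset along the tool before lowering.

Run:
```python
from h import *
s=np.load('pics/s5.npz');u,v=map(int,proj(s,[.42,-.29,.05]))
f=lambda a,b,z:ray(s,u-65+a/6,v-50+b/6,z)[:2].round(4)
print('near bottom right',f(297,325,.0575),'near top left',f(243,230,.0875),'near top right',f(295,275,.0875),'far top right',f(483,195,.0875))
for dx in(-.0425,.0425):
  for z in(.0575,.0875): p=proj(s,[.412+dx,-.2897,z]); print(dx,z,((p-[u-65,v-50])*6).round(0))
```

```text
near bottom right [ 0.3775 -0.2874] near top left [ 0.3717 -0.2656] near top right [ 0.3668 -0.2976] far top right [ 0.4499 -0.302 ]
-0.0425 0.0575 [284. 337.]
-0.0425 0.0875 [285. 262.]
0.0425 0.0575 [463. 248.]
0.0425 0.0875 [467. 176.]
```

Emit:
send_rows:
  deltas:
    - [20,-0.5,0.15,0,0,0,0]
    - [20,0,0,1,0,0,0]
    - [20,0,0,1,0,0,0]
    - [20,0,0,0.5,0,0,0]
    - [20,0,0,0.2,0,0,0]
    - [20,0,0,0.2,0,0,0]
    - [20,0,0,0.2,0,0,0]
    - [20,0,0,0.1,0,0,0]
    - [20,0,0,0,0,0,0]
    - [20,0,0,0,0,0,0]

```text
time_s: 12.9
eef_pos: [0.4071, -0.2762, 0.0537]
ee_rot: [3.141, -0.031, 0.0]
ft_force: [-0.3, -0.1, -0.8]
opening: 0.0297
finger_force: 35.0
```

Emit:
send_rows:
  deltas:
    - [20,0,0,0.05,0,0,0]
    - [20,0,0,0.05,0,0,0]
    - [20,0,0,0,0,0,0]
    - [20,0,0,0,0,0,0]
    - [20,0,0,0,0,0,0]
    - [20,0,0,0,0,0,0]
    - [20,0,0,0,0,0,0]
    - [20,0,0,0,0,0,0]
    - [20,0,0,0,0,0,0]
    - [20,0,0,0,0,0,0]

```text
time_s: 14.15
eef_pos: [0.4071, -0.2761, 0.053]
ee_rot: [3.141, -0.031, 0.0]
ft_force: [-0.9, 0.2, 5.9]
opening: 0.0297
finger_force: 35.0
```

On the bed (z force 5.9 N). Now I'll push in steps.

Emit:
send_rows:
  deltas:
    - [20,0.2,0,0,0,0,0]
    - [20,0.2,0,0,0,0,0]
    - [20,0.2,0,0,0,0,0]
    - [20,0.2,0,0,0,0,0]
    - [20,0.2,0,0,0,0,0]
    - [20,0,0,0,0,0,0]
    - [20,0,0,0,0,0,0]
    - [20,0,0,0,0,0,0]
    - [20,0,0,0,0,0,0]
    - [20,0,0,0,0,0,0]

```text
time_s: 15.4
eef_pos: [0.4169, -0.2763, 0.053]
ee_rot: [-3.141, 0.031, 0.001]
ft_force: [-3.8, 0.9, 6.0]
opening: 0.03
finger_force: 35.0
```

Emit:
send_rows:
  deltas:
    - [20,0.1,0,0,0,0,0]
    - [20,0.1,0,0,0,0,0]
    - [20,0.1,0,0,0,0,0]
    - [20,0.1,0,0,0,0,0]
    - [20,0,0,0,0,0,0]
    - [20,0,0,0,0,0,0]
    - [20,0,0,0,0,0,0]
    - [20,0,0,0,0,0,0]
    - [20,0,0,0,0,0,0]
    - [20,0,0,0,0,0,0]

```text
time_s: 16.65
eef_pos: [0.4207, -0.2764, 0.0529]
ee_rot: [-3.141, 0.031, 0.001]
ft_force: [-4.3, -0.2, 7.2]
opening: 0.0295
finger_force: 35.0
```

```bash
python3 w.py
python3 - <<'E'
from h import *
im=shot('scene','s6.png')
u,v=map(int,proj(im,[.48,-.3,.05]));c=im['color'][:,:,::-1]
cv2.imwrite('pics/s6c.png',cv2.resize(c[v-30:v+35,u-50:u+30],None,fx=9,fy=9,interpolation=cv2.INTER_CUBIC))
E
```

```text
t 16.65 pos [ 0.4207 -0.2764  0.0529] yaw -1.14 tilt [-8.e-04  2.e-04 -1.e+00] F [-4.3 -0.2  7.2] open 0.0295 ff 35.0
```

View pics/s6c.png

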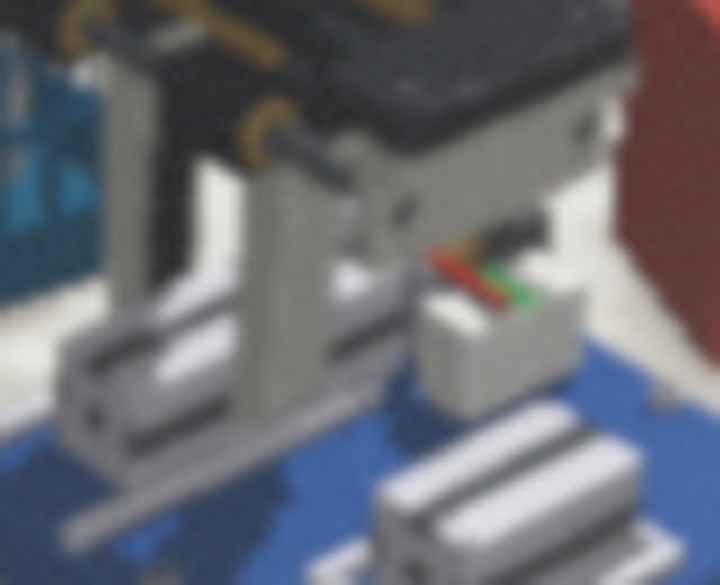

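The red pointer (460,275) still stands just short of the green band (515,285), so travel is about 0–1 mm. I'll push on.

Emit:
send_rows:
  deltas:
    - [20,0.1,0,0,0,0,0]
    - [20,0.1,0,0,0,0,0]
    - [20,0.1,0,0,0,0,0]
    - [20,0.1,0,0,0,0,0]
    - [20,0,0,0,0,0,0]
    - [20,0,0,0,0,0,0]
    - [20,0,0,0,0,0,0]
    - [20,0,0,0,0,0,0]
    - [20,0,0,0,0,0,0]
    - [20,0,0,0,0,0,0]

```text
time_s: 17.95
eef_pos: [0.4243, -0.2765, 0.053]
ee_rot: [-3.141, 0.031, 0.002]
ft_force: [-7.1, -0.6, 7.6]
opening: 0.0297
finger_force: 35.0
```

Emit:
send_rows:
  deltas:
    - [20,0.1,0,0,0,0,0]
    - [20,0.1,0,0,0,0,0]
    - [20,0.1,0,0,0,0,0]
    - [20,0.1,0,0,0,0,0]
    - [20,0,0,0,0,0,0]
    - [20,0,0,0,0,0,0]
    - [20,0,0,0,0,0,0]
    - [20,0,0,0,0,0,0]
    - [20,0,0,0,0,0,0]
    - [20,0,0,0,0,0,0]

```text
time_s: 19.2
eef_pos: [0.4277, -0.2764, 0.053]
ee_rot: [-3.141, 0.031, 0.005]
ft_force: [-12.7, -0.1, 12.2]
opening: 0.0295
finger_force: 35.0
```

```bash
python3 w.py
python3 - <<'E'
from h import *
im=shot('scene','s7.png')
def red(c):
    c=c.astype(int); u,v=map(int,proj(im,[.478,-.305,.053])); o=[]
    for k in ('r','g'):
        w=c[v-15:v+15,u-25:u+25]; r,g,b=w[...,0],w[...,1],w[...,2]
        m=(r-np.maximum(g,b)>60) if k=='r' else (g-np.maximum(r,b)>40)
        y,x=np.nonzero(m); o.append((m.sum(),(x+u-25).mean().round(2),(y+v-15).mean().round(2)))
    return o
for n in('s5','s6','s7'):
    o=red(np.load(f'pics/{n}.npz')['color']); print(n,o,[ray(im,a[1],a[2],.053)[:2].round(4) for a in o])
u,v=map(int,proj(im,[.48,-.3,.05]));c=im['color'][:,:,::-1]
cv2.imwrite('pics/s7c.png',cv2.resize(c[v-30:v+35,u-50:u+30],None,fx=9,fy=9,interpolation=cv2.INTER_CUBIC))
E
```

```text
t 19.2 pos [ 0.4277 -0.2764  0.053 ] yaw -1.14 tilt [-2.9e-03  9.0e-04 -1.0e+00] F [-12.7  -0.1  12.2] open 0.0295 ff 35.0
s5 [(np.int64(11), np.float64(364.18), np.float64(274.82)), (np.int64(1), np.float64(372.0), np.float64(278.0))] [array([ 0.4776, -0.297 ]), array([ 0.4814, -0.3164])]
s6 [(np.int64(6), np.float64(365.67), np.float64(275.83)), (np.int64(1), np.float64(372.0), np.float64(278.0))] [array([ 0.4772, -0.3018]), array([ 0.4814, -0.3164])]
s7 [(np.int64(9), np.float64(366.33), np.float64(275.11)), (np.int64(0), np.float64(nan), np.float64(nan))] [array([ 0.4803, -0.3007]), array([nan, nan])]<stdin>:8: RuntimeWarning: Mean of empty slice.
  ret = ret.dtype.type(ret / rcount)
```

View pics/s7c.png

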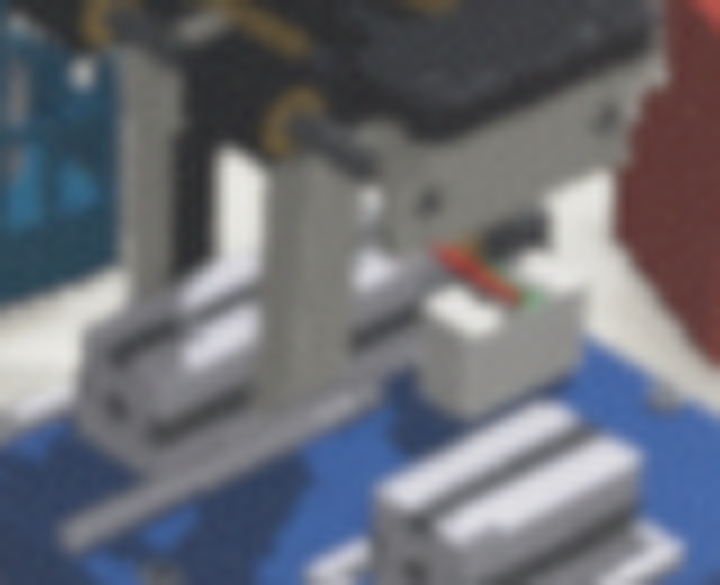

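The red pointer (480,275) has now moved onto the near part of the green band; green still shows only at (530,298). I'll quantify its travel against the rest picture.

```bash
cat > p.py <<'E'
from h import *
import sys
z=.053
def px(im,jx,jy):
    a=np.radians(-1.2); p=np.array([.432+np.cos(a)*jx-np.sin(a)*jy,-.322+np.sin(a)*jx+np.cos(a)*jy,z]); return proj(im,p)
# rectify the scale top: rows = jig x (27..67), cols = row y -25..-43, 0.25 mm
for n in sys.argv[1:]:
    im=np.load(f'pics/{n}.npz'); z=.051
    src=np.float32([(0,0),(200,0),(200,72),(0,72)]); dst=np.float32([px(im,.022,.02),px(im,.072,.02),px(im,.072,.002),px(im,.022,.002)])
    W=cv2.warpPerspective(im['color'],cv2.getPerspectiveTransform(dst,src),(200,72),flags=cv2.INTER_LINEAR).astype(float)
    c=W[12:55].mean(0); red=c[:,0]-c[:,1:].max(1); gr=c[:,1]-c[:,[0,2]].max(1)
    x=np.arange(200)*.25+22
    f=lambda w:((x*w).sum()/w.sum()).round(2) if w.sum()>0 else None
    print(n,'red x',f(np.clip(red-10,0,None)),'peak',x[red.argmax()],red.max().round(),'green',f(np.clip(gr-5,0,None)),x[gr.argmax()])
E
python3 p.py scene0 s1 s2 s5 s6 s7
```

```text
scene0 red x 44.95 peak 45.25 50.0 green 52.86 52.5
s1 red x 46.99 peak 47.25 59.0 green None 22.0
s2 red x 44.67 peak 45.0 44.0 green 52.65 52.25
s5 red x 44.92 peak 45.25 44.0 green 53.04 52.5
s6 red x 44.91 peak 45.25 45.0 green 53.06 52.75
s7 red x 48.61 peak 48.75 49.0 green None 56.5
```

Travel is now about 3.7 mm (green minus red at rest is 8 mm, as it should be). I'll ease the bed pressure and push about 4 mm more.

Emit:
send_rows:
  deltas:
    - [20,0,0,-0.05,0,0,0]
    - [20,0.1,0,0,0,0,0]
    - [20,0.1,0,0,0,0,0]
    - [20,0.1,0,0,0,0,0]
    - [20,0.1,0,0,0,0,0]
    - [20,0,0,0,0,0,0]
    - [20,0,0,0,0,0,0]
    - [20,0,0,0,0,0,0]
    - [20,0,0,0,0,0,0]
    - [20,0,0,0,0,0,0]

```text
time_s: 20.5
eef_pos: [0.4315, -0.2764, 0.053]
ee_rot: [-3.14, 0.032, 0.005]
ft_force: [-10.2, -2.2, 4.9]
opening: 0.0299
finger_force: 35.0
```

```bash
python3 w.py; python3 -c "
from h import *
shot('scene','s8.png')"; python3 p.py s8
```

```text
t 20.5 pos [ 0.4315 -0.2764  0.053 ] yaw -1.15 tilt [-0.0032  0.0012 -1.    ] F [-10.2  -2.2   4.9] open 0.0299 ff 35.0
s8 red x 54.02 peak 53.75 48.0 green None 45.5
```

Emit:
send_rows:
  deltas:
    - [20,0,0,0,0,0,0]
    - [20,0,0,0,0,0,0]
    - [20,0,0,0,0,0,0]
    - [20,0,0,0,0,0,0]
    - [20,0,0,0,0,0,0]
    - [20,0,0,0,0,0,0]
    - [20,0,0,0,0,0,0]
    - [20,0,0,0,0,0,0]
    - [20,0,0,0,0,0,0]
    - [20,0,0,0,0,0,0]

```text
time_s: 21.8
eef_pos: [0.4316, -0.2765, 0.053]
ee_rot: [-3.14, 0.032, 0.005]
ft_force: [-10.0, -2.1, 5.8]
opening: 0.0296
finger_force: 35.0
```

```bash
python3 w.py; python3 -c "
from h import *
shot('scene','s9.png')"; python3 p.py s9; python3 -c "
from workcell import bot
print(bot.hand_in())"
```

```text
t 21.8 pos [ 0.4316 -0.2765  0.053 ] yaw -1.15 tilt [-0.0031  0.0011 -1.    ] F [-10.   -2.1   5.8] open 0.0296 ff 35.0
s9 red x 54.06 peak 53.75 48.0 green None 46.0
the job is handed in; nothing more can be done
None
```

I handed the job in at 21.8 s, but the hand-in gave no verdict: the short rail is let go in its pocket, and the fingers hold the long rail in the long row against the stop, steady at about 8–9 mm of travel (roughly 8 N by estimate, mid green band).

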